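# Dock a dental model carrier against its spring buffer until the index pin locks it

## Robot

A 7-joint arm with a two-finger parallel gripper is mounted at the origin on the work surface. World frame = base frame: x ahead of the robot, y to its left, z up, the work surface at z = 0. Lengths are in m, angles in rad, forces in N, time in s.
With the tool pointing down it reaches from about 0.425 to 1.025 m from the base axis. Payload 3.6 kg.
Tool frame: the origin (TCP) lies midway between the tips of the shut fingers; the grasp point (between the pads) lies 19 mm behind it; z points along the fingers, y is the line along which they close (so a half turn about z gives the same grasp; the last joint's range is limited). The gripper opens to 85 mm and grips with 20 to 120 N. Pads are 22 mm wide; open, the fingers measure 114 mm over their backs; the gripper's body (76 mm by 85 mm) begins 54 mm behind the grasp point. The pads swing forward as they close: fully open they stand 13 mm farther back than shut.
Start: joints at [1.097, 0.591, 0.048, 1.609, -0.033, 0.943, -0.034], TCP at [0.269, -0.673, 0.231] pointing down, gripper open.
Joint ranges: [-2.69, 2.69], [-0.47, 2.24], [-1.27, 1.36], [0.19, 2.51], [-1.53, 4.68], [0.08, 2.07], [-3.09, 3.09]. Speed limits (rad/s): [2.57, 2.57, 3.14, 3.14, 3.14, 3.14, 3.14].

## Interface

Orientations are given as a rotation vector (axis times angle).
In Python, from workcell import * gives the robot as it stands.
- The arm moves only by the tool jog_arm, never from a script. Its argument "rows" is a list of rows, each an object of numbers: "x", "y", "z": the shift along the tool's x, y, z in mm; "rx", "ry", "rz": the turn, a rotation vector about the tool's x, y, z in rad. A call has 1 to 20 rows; each row shifts and turns the commanded pose from where the row before left it, along the tool's axes as they then stand; what a row does not reach is not made up. A row lasts 1/12 s, in which the tool goes at most 41.7 mm and 7.16 degrees, less where a joint would pass 70% of its speed; a pose out of reach is approached as far as the arm can. A call with a gripper value outside its range is refused whole. "fingers" is the opening, from -1 (shut) to 1 (fully open), set as the call begins (left out, the last holds). The fingers move at their own pace and stop on an object; "grip_force" is the grip in N (left out, the last holds). Time passes only in rows, so rows that do not move let the fingers close. It gives the time, the measured TCP pose, the force, the opening and the grip force at its end, in the units of the state.
- state(): the state, without advancing time (a new reading comes with each control period).
- read_camera(name): name is "scene" or "top" or "wrist"; returns a dict with "pixels" (400x640x3 uint8, red, green, blue), "fov_y" (degrees; the focal length in pixels is half the picture's height over the tangent of half this angle, whatever the lens; pixels are square), "cx", "cy" (the principal point, pixels), "dist" ([k1, k2, p1, p2, k3] as OpenCV has them; the pictures are not rectified), "R" (3x3) and "t" (3): a world point X has camera coordinates R X + t. Camera axes: x right, y down, z forward; pixel columns grow to the right and rows downward; lengths in m; the calibration is good to about 2 mm. A picture is of the moment at which its call begins. There is no depth.
- hand_in(): hands the job in; it is judged then, once.
The state is a dict: "time": time; "q": joint angles; "qvel": joint speeds; "joint_torque": joint torques, N m; "position": TCP position; "orientation": TCP orientation; "contact_force": force on the tool from outside, world axes, zero at the start; "wrist_torque": the same for the moment, N m; "gripper_width": finger opening in m; "gripper_force": force on a finger pad.
Only numpy, scipy, OpenCV 4.12 (cv2) and the standard library are available. Lean on these libraries where they do the work, as an engineer would, in place of code of your own. Each camera call takes 0.05 s, during which the arm holds its last target. There are 200 camera calls.

## Task

Lift the model carrier out of the green tray, set it down flat on the grey mat and let go, then take it again across the sides of its model. Press it down onto the dock's bed between the blue rails with the model end towards the red stop, slide it against the spring buffer until it is firmly but gently up against the red stop, and hold it pressed there until the slow orange pin has risen fully through the slot in the plate; then let go so that the pin keeps the carrier docked. Do not ram the stop, and leave the bottle, the bur block and the wax tin where they are.

Things in the scene. Friction and masses are not known exactly. Their poses are not given: they have to be found in the camera images.
- carrier: Loose model carrier, about 0.26 kg: grey plate 90 (x) x 60 (y) x 8 mm with a cream plaster dental model at its +x end: a block x -4 to +45 (flush with the plate), y +-20, z 8 to 33 mm, white teeth on top to 39.5 mm (look only). Square through slot 14 x 14 mm at x = -12 mm, blue stripe at the rear edge. Origin: centre of the underside, z up. Starts flat in the tray, x along the tray's x.
- model (a point): Centre of the carrier's plaster block, 20.5 mm ahead of and 20.5 mm above the carrier's origin; axes as the carrier's.
- slot (a point): Centre of the slot's mouth on the plate's top: x = -12, z = 8 mm in the carrier.
- tray: Fixed green open tray, outside 186 (x) x 73 (y) x 48 mm high, walls and floor 3 mm. Origin: centre of its underside, z up. Its long sides stand too close for fingers: inside, the model can be taken only across its ends (along x).
- mat: Fixed grey mat 170 (x) x 140 (y) x 2 mm. Origin: centre of its underside, z up; top at z = 2 mm.
- dock: Fixed dock: aluminium base, x from -80 to +90, 100 mm wide; its top, at z = 20 mm, is the bed. Origin on the work surface, z up, +x towards the red stop. Two blue guide rails along x, 8 mm high (top z = 28 mm), 65 mm apart inside, x from -75 to +70 mm. Open at the rear (-x) and above: the carrier is lowered in between the rails.
- dock_seat (a point): On the bed, 20 mm above the work surface, x = 25 mm in the dock: where the carrier's origin lies when its plate is against the stop. Axes as the dock's. Lower the carrier with its origin about 17 mm behind (-x of) this point to clear the buffer. Let go, pushed back on the risen pin, it rests about 2.5 mm behind this point.
- stop: Fixed red stop wall at the end of the bed, 18 (x) x 100 (y) x 48 mm high (top 68 mm above the work surface). Origin: bottom centre of its face towards the carrier, on the bed, x = 70 mm in the dock. It leaves no room for a finger in front of the model.
- buffer (a joint): Steel spring buffer rod, 7 mm across, sticking 14 mm out of the stop's face, 13 mm above the bed; m pushed in, 0 = out, 0.014 when the carrier is against the stop. Pushes back with 3 N (out) to 5.8 N (at the stop).
- pin (a joint): Orange pin, 9 mm across, on the dock's middle line 12 mm behind dock_seat, 10.5 mm proud of the bed; m pressed down, 0 = up, 0.0105 = flush. Spring 4 N (up) to 5.6 N (flush), more than the carrier's weight, damper 400 N s/m: sinks slowly, rises in about 1.5 s. The plate must be pressed down over it; under the slot it rises and ends 2.5 mm above the plate.
- bottle: Bystander: white dropper bottle, 38 mm across, 95 mm high. Origin: centre of its underside.
- bur_block: Bystander: yellow block 40 x 55 x 22 mm with burs standing in it to 41 mm. Origin: centre of its underside.
- wax_tin: Bystander: round purple tin, 56 mm across, 19 mm high. Origin: centre of its underside.
Not all that is in view belongs to the job. There is more than one size of the dock; the job needs the smaller.

How it is judged:
By the outcome, as a careful person would: the job done as asked, in the order asked, and still so for the second after the job is handed in, with the robot touching nothing.
It also fails if it takes over 72 s, if anything falls off the work surface, if the arm or the gripper's body presses on something with over 40 N, if the wrist force passes 120 N, or if a joint passes its speed limit or range.

## Working session

There is one attempt and no reset: what is moved stays moved. The work goes in short steps, Python scripts to look and compute and a tool call to move; the robot and the scene stay as the last step left them, time stands still between calls to the robot, and variables do not carry over. Pictures are saved under pics/ and viewed, at most 10 in all, crops included, and the job is handed in when it is done.

Besides the shell and the picture viewer there is one more tool, called after ">>>" as a command line: name --argument value ..., lists and objects as JSON in quotes. jog_arm: Moves the arm, as the interface text tells. Its arguments: {"type":"object","properties":{"rows":{"type":"array","items":{"type":"object","properties":{"x":{"type":"number"},"y":{"type":"number"},"z":{"type":"number"},"rx":{"type":"number"},"ry":{"type":"number"},"rz":{"type":"number"}}}},"fingers":{"type":"number"},"grip_force":{"type":"number"}},"required":["rows"]}

```bash
mkdir -p pics; cat > h.py <<'E'
from workcell import *
import numpy as np, cv2
from scipy.spatial.transform import Rotation as Ro
def K(c):
    f=200/np.tan(np.radians(c["fov_y"])/2); return np.array([[f,0,c["cx"]],[0,f,c["cy"]],[0,0,1.]])
def ray(c,px,z):
    u=cv2.undistortPointsIter(np.array(px,float).reshape(-1,1,2),K(c),np.array(c["dist"]),None,None,(3,100,1e-9)).reshape(-1,2)
    R=np.array(c["R"]);t=np.array(c["t"]);C=-R.T@t
    d=np.c_[u,np.ones(len(u))]@R
    return C+d*((z-C[2])/d[:,2])[:,None]
def proj(c,X):
    return cv2.projectPoints(np.array(X,float).reshape(-1,1,3),cv2.Rodrigues(np.array(c["R"]))[0],np.array(c["t"]),K(c),np.array(c["dist"]))[0].reshape(-1,2)
def save(c,n,box=None,s=1):
    im=c["pixels"][:,:,::-1]
    if box: im=im[box[1]:box[3],box[0]:box[2]]
    cv2.imwrite("pics/"+n,cv2.resize(im,None,fx=s,fy=s,interpolation=cv2.INTER_CUBIC))
E
python3 - <<'E'
from h import *
import pickle
for n in("top","scene"):
    c=read_camera(n); save(c,n+"0.png",s=1.25); pickle.dump(c,open(n+".pkl","wb")); print(n,c["fov_y"],c["dist"],-np.array(c["R"]).T@c["t"])
s=state();print(s["time"],s["position"],s["orientation"],s["gripper_width"])
print(Ro.from_rotvec(s["orientation"]).as_matrix().round(3))
E
```

```text
top 46.8790822451755 [-0.13779404  0.          0.          0.          0.        ] [ 0.35474032 -0.01265228  1.00830916]
scene 48.76279727641691 [-0.0485573  0.         0.         0.         0.       ] [1.04832909 0.06968148 0.80092508]
0.1 [ 0.26848946 -0.67263316  0.23025374] [-3.08315725e+00 -5.92704496e-01  8.05863534e-04] 0.08554452845411839
[[ 0.929  0.371 -0.001]
 [ 0.371 -0.929  0.002]
 [-0.    -0.002 -1.   ]]
```

View pics/top0.png

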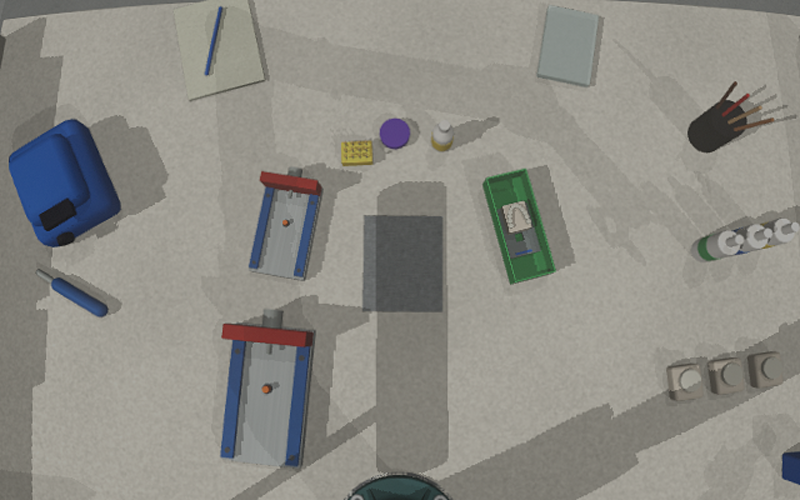

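View pics/scene0.png

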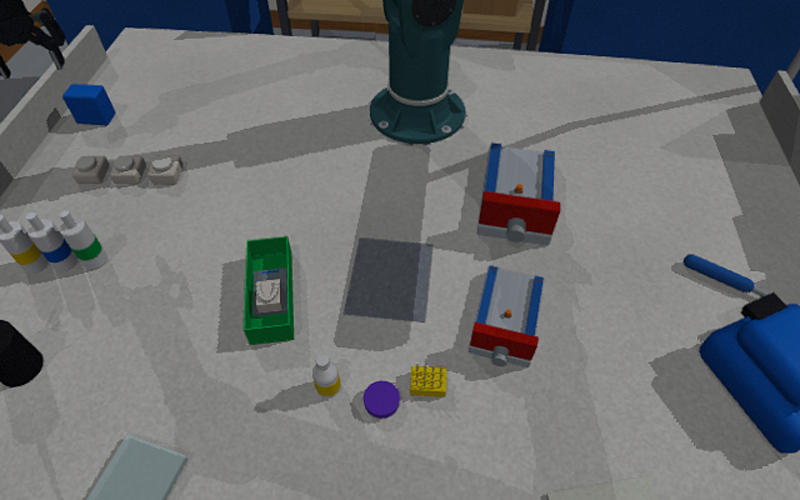

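The 800 px top view shows two docks: the far one at (285,225) and the near one at (267,390). The far one looks smaller, so I'll measure both while enlarging it. The tray with the carrier is at (518,225), with the model end towards the far (+x) side. The mat is at (403,263), the bur block at (357,152), the tin at (395,133) and the bottle at (442,137).

```bash
python3 - <<'E'
from h import *
import pickle
c=pickle.load(open("top.pkl","rb"))
print("dock widths near/far (rail outer):")
for a,b in(((222,460),(300,466)),((250,268),(304,278))):
    p=ray(c,np.array([a,b])/1.25,.02); print(p.round(3).tolist(),np.linalg.norm(p[0]-p[1]))
im=c["pixels"][:,:,::-1]
f=lambda x0,y0,s,w,h: cv2.resize(im[y0:y0+h,x0:x0+w],None,fx=s,fy=s,interpolation=cv2.INTER_CUBIC)
a=f(190,130,5,80,100);b=f(375,130,5,80,100)
cv2.imwrite("pics/crop.png",np.hstack([a,b]))
E
```

```text
dock widths near/far (rail outer):
[[0.132, 0.301, 0.02], [0.126, 0.166, 0.02]] 0.13538527793695604
[[0.462, 0.26, 0.02], [0.445, 0.164, 0.02]] 0.0973347976893546
```

View pics/crop.png

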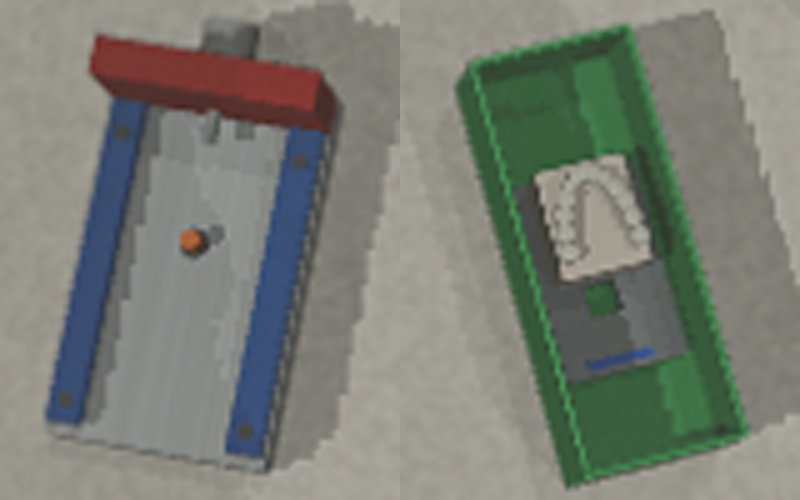

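The far dock is about 97 mm over the base, which matches the 100 mm size. The near one is about 135 mm, so the far dock is the one for this job. In the crop, the dock's pin is at (190,241), its stop at the top, and its rear edge runs (46,428)–(268,468). The carrier's model top has corners (535,172), (627,155), (655,262) and (562,283), the slot is at (602,297), and the plate's rear corners are (567,381) and (690,355).

```bash
cat >> h.py <<'E'
from scipy.optimize import least_squares
def fit(c,pts,px,z0,guess):
    pts=np.array(pts,float)/1000; px=np.array(px,float)
    def r(p):
        a=p[2];x=p[0]+pts[:,0]*np.cos(a)-pts[:,1]*np.sin(a);y=p[1]+pts[:,0]*np.sin(a)+pts[:,1]*np.cos(a)
        return (proj(c,np.c_[x,y,pts[:,2]+z0])-px).ravel()
    s=least_squares(r,guess,loss="soft_l1"); print("pose",s.x.round(4),"yaw deg",np.degrees(s.x[2]).round(2)); print("res px",r(s.x).reshape(-1,2).round(1).tolist()); return s.x
E
python3 - <<'E'
from h import *
import pickle
c=pickle.load(open("top.pkl","rb"))
cr=lambda p,x0:(np.array(p,float)+.5)/5-.5+[x0,130]
px=cr([(535,172),(627,155),(655,262),(562,283),(602,297),(567,381),(690,355)],375-80)
print("carrier");fit(c,[(45,20,33),(45,-20,33),(-4,-20,33),(-4,20,33),(-12,0,4),(-45,30,8),(-45,-30,8)],px,.003,[.55,-.2,.2])
px=cr([(190,241),(46,425),(268,465),(98,35),(322,72)],190)
print("dock");fit(c,[(13,0,30.5),(-80,50,20),(-80,-50,20),(88,50,68),(88,-50,68)],px,0,[.55,.2,-.2])
px=np.array([(363,216),(442,217),(442,311),(363,310)])/1.25
print("mat");fit(c,[(85,70,2),(85,-70,2),(-85,-70,2),(-85,70,2)],px,0,[.45,0,0])
w=read_camera("wrist");C=-np.array(w["R"]).T@w["t"];s=state();R=Ro.from_rotvec(s["orientation"]).as_matrix()
print("wrist cam in tool",R.T@(C-s["position"]),(R.T@np.array(w["R"]).T).round(3).tolist(),w["fov_y"],w["dist"])
E
```

```text
carrier
pose [ 0.5312 -0.2091  0.2409] yaw deg 13.8
res px [[0.3, 0.2], [-0.4, -0.7], [0.1, -0.4], [0.9, -0.3], [0.2, 0.5], [-1.6, 1.1], [-0.1, -0.2]]
dock
pose [ 0.5298  0.2001 -0.1706] yaw deg -9.77
res px [[0.4, -0.5], [-0.3, 1.2], [-0.2, 1.1], [-0.4, -0.6], [0.5, -0.6]]
mat
pose [ 0.4738 -0.0061 -0.0028] yaw deg -0.16
res px [[0.3, -0.5], [0.0, -1.1], [0.4, 0.5], [-0.8, 1.0]]
wrist cam in tool [ 0.06658387 -0.0009005  -0.1423036 ] [[0.001, -0.965, -0.262], [1.0, 0.001, -0.001], [0.001, -0.262, 0.965]] 58.652868549036654 [-0.04031378  0.          0.          0.          0.        ]
```

>>> jog_arm --rows '[{"x":24.24,"y":-18.35},{"x":24.24,"y":-18.35},{"x":24.24,"y":-18.35},{"x":24.24,"y":-18.35},{"x":24.24,"y":-18.35},{"x":24.24,"y":-18.35},{"x":24.24,"y":-18.35},{"x":24.24,"y":-18.35},{"x":24.24,"y":-18.35},{"x":24.24,"y":-18.35},{"x":24.24,"y":-18.35},{"x":24.24,"y":-18.35},{"x":24.24,"y":-18.35},{"x":24.24,"y":-18.35},{"x":24.24,"y":-18.35},{"x":24.24,"y":-18.35},{"x":24.24,"y":-18.35},{"x":24.24,"y":-18.35}]' --fingers 1

```text
$.rows[0]: bad value
```

>>> jog_arm --rows '[{"rz":-0.11},{"rz":-0.11},{"rz":-0.11},{"rz":-0.11},{"rz":-0.11},{"rz":-0.11},{"rz":-0.11},{"rz":-0.11},{"rz":-0.11},{"rz":-0.11},{"rz":-0.11},{"rz":-0.11},{"rz":-0.11},{},{},{}]'

```text
$.rows[0]: bad value
```

```bash
cat >> h.py <<'E'
def st():
    s=state();R=Ro.from_rotvec(s["orientation"]).as_matrix()
    print("t",round(s["time"],2),"p",np.round(s["position"],4),"yaw y",np.degrees(np.arctan2(R[1,1],R[0,1])).round(2),"z",R[:,2].round(4),"F",np.round(s["contact_force"],1),"w",round(s["gripper_width"],4),"gf",s["gripper_force"],"q7",round(s["q"][6],2)); return s,R
def move(tgt,yawy=None):
    "shift in current tool axes (mm) to reach world tgt, and rz (rad)"
    s,R=st(); print("tool shift mm",(R.T@(np.array(tgt)-s["position"])*1000).round(1))
    if yawy is not None:
        d=(yawy-np.degrees(np.arctan2(R[1,1],R[0,1]))+180)%360-180; print("rz",-np.radians(d).round(4))
E
python3 - <<'E'
from h import *
import pickle
st(); w=read_camera("wrist"); pickle.dump(w,open("w1.pkl","wb")); save(w,"w1.png",s=1.25)
E
```

```text
t 0.15 p [ 0.2686 -0.6728  0.2304] yaw y -68.24 z [-7.0e-04  1.6e-03 -1.0e+00] F [-0.7 -0.1  0.5] w 0.0856 gf 0.0 q7 -0.03
```

View pics/w1.png

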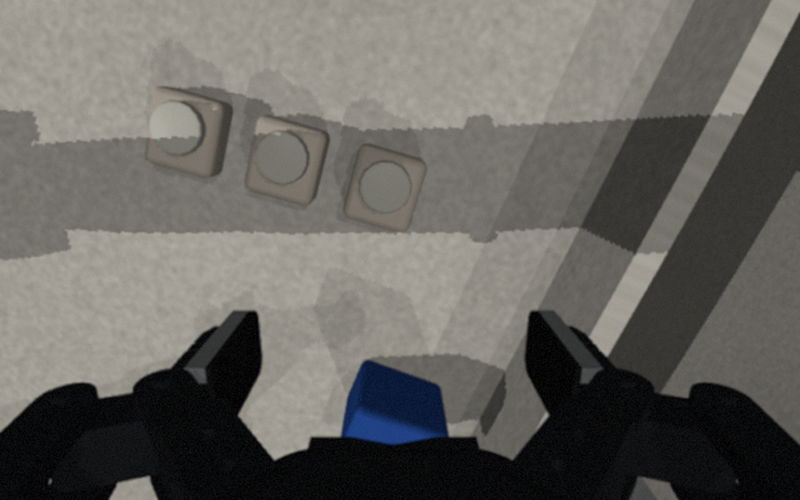

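The move was refused, so this view still shows the start area, with only the fingers and unrelated items in it. I'll try rows with all six fields.

>>> jog_arm --rows '[{"x":24,"y":-18,"z":0,"rx":0,"ry":0,"rz":0},{"x":24,"y":-18,"z":0,"rx":0,"ry":0,"rz":0}]' --fingers 1

```text
time: 0.37
position: [0.2978, -0.6233, 0.2309]
orientation: [3.086, 0.585, -0.002]
contact_force: [1.6, 0.3, -0.3]
gripper_width: 0.0852
gripper_force: 0.0
```

>>> jog_arm --rows '[{"x":24,"y":-18,"z":0,"rx":0,"ry":0,"rz":0},{"x":24,"y":-18,"z":0,"rx":0,"ry":0,"rz":0},{"x":24,"y":-18,"z":0,"rx":0,"ry":0,"rz":0},{"x":24,"y":-18,"z":0,"rx":0,"ry":0,"rz":0},{"x":24,"y":-18,"z":0,"rx":0,"ry":0,"rz":0},{"x":24,"y":-18,"z":0,"rx":0,"ry":0,"rz":0},{"x":24,"y":-18,"z":0,"rx":0,"ry":0,"rz":0},{"x":24,"y":-18,"z":0,"rx":0,"ry":0,"rz":0},{"x":24,"y":-18,"z":0,"rx":0,"ry":0,"rz":0},{"x":24,"y":-18,"z":0,"rx":0,"ry":0,"rz":0},{"x":24,"y":-18,"z":0,"rx":0,"ry":0,"rz":0},{"x":24,"y":-18,"z":0,"rx":0,"ry":0,"rz":0},{"x":24,"y":-18,"z":0,"rx":0,"ry":0,"rz":0},{"x":24,"y":-18,"z":0,"rx":0,"ry":0,"rz":0},{"x":24,"y":-18,"z":0,"rx":0,"ry":0,"rz":0},{"x":28,"y":-24,"z":0,"rx":0,"ry":0,"rz":0}]'

```text
time: 1.7
position: [0.5514, -0.2056, 0.2313]
orientation: [3.085, 0.589, -0.001]
contact_force: [0.3, -0.5, 0.8]
gripper_width: 0.085
gripper_force: 0.0
```

>>> jog_arm --rows '[{"x":0,"y":0,"z":0,"rx":0,"ry":0,"rz":-0.11},{"x":0,"y":0,"z":0,"rx":0,"ry":0,"rz":-0.11},{"x":0,"y":0,"z":0,"rx":0,"ry":0,"rz":-0.11},{"x":0,"y":0,"z":0,"rx":0,"ry":0,"rz":-0.11},{"x":0,"y":0,"z":0,"rx":0,"ry":0,"rz":-0.11},{"x":0,"y":0,"z":0,"rx":0,"ry":0,"rz":-0.11},{"x":0,"y":0,"z":0,"rx":0,"ry":0,"rz":-0.11},{"x":0,"y":0,"z":0,"rx":0,"ry":0,"rz":-0.11},{"x":0,"y":0,"z":0,"rx":0,"ry":0,"rz":-0.11},{"x":0,"y":0,"z":0,"rx":0,"ry":0,"rz":-0.11},{"x":0,"y":0,"z":0,"rx":0,"ry":0,"rz":-0.11},{"x":0,"y":0,"z":0,"rx":0,"ry":0,"rz":-0.11},{"x":0,"y":0,"z":0,"rx":0,"ry":0,"rz":-0.11},{"x":0,"y":0,"z":0,"rx":0,"ry":0,"rz":0},{"x":0,"y":0,"z":0,"rx":0,"ry":0,"rz":0}]'

```text
time: 2.95
position: [0.5512, -0.2054, 0.2311]
orientation: [-1.944, -2.467, -0.0]
contact_force: [-0.5, -0.1, -0.4]
gripper_width: 0.0852
gripper_force: 0.0
```

```bash
python3 - <<'E'
from h import *
import pickle
st(); w=read_camera("wrist"); pickle.dump(w,open("w1.pkl","wb")); save(w,"w2.png",s=1.25)
move([.5511,-.2042,.2303],13.8)
E
```

```text
t 2.95 p [ 0.5512 -0.2054  0.2311] yaw y 13.51 z [-2.e-04  3.e-04 -1.e+00] F [-0.5 -0.1 -0.4] w 0.0852 gf 0.0 q7 0.3
t 3.0 p [ 0.5512 -0.2054  0.2312] yaw y 13.53 z [-3.e-04  1.e-04 -1.e+00] F [ 0.8 -0.  -0.2] w 0.0854 gf 0.0 q7 0.3
tool shift mm [1.2 0.2 0.9]
rz -0.0048
```

View pics/w2.png

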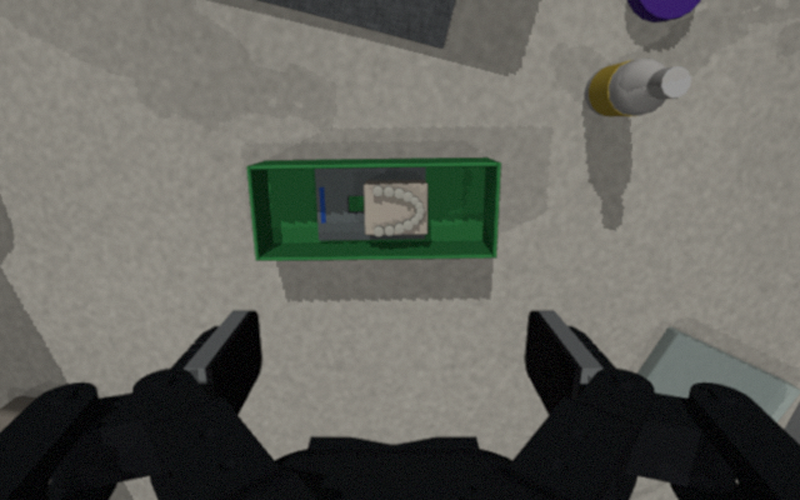

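The wrist view shows the carrier lying in the tray. Its model top spans (363,184)–(428,236), the slot is at (356,204), and the plate's rear edge is at x≈318. There is free floor on both sides of the model along the tray.

```bash
python3 - <<'E'
from h import *
import pickle
w=pickle.load(open("w1.pkl","rb"))
px=np.array([(363,184),(427,184),(428,235),(365,236),(356,204),(318,240)])/1.25
p=fit(w,[(-4,20,33),(45,20,33),(45,-20,33),(-4,-20,33),(-12,0,4),(-45,-30,8)],px,.003,[.53,-.2,.24])
m=p[:2]+.0205*np.array([np.cos(p[2]),np.sin(p[2])]);print(m)
print("tray");t=fit(w,[(-93,36.5,48),(93,36.5,48),(93,-36.5,48),(-93,-36.5,48)],np.array([(249,166),(499,161),(497,256),(257,259)])/1.25,0,[.53,-.2,.24])
move([*m,.06],np.degrees(p[2]))
E
```

```text
pose [ 0.533  -0.208   0.2488] yaw deg 14.25
res px [[0.1, 0.4], [0.5, -0.2], [-0.7, -0.1], [-0.4, -0.3], [0.3, -0.1], [0.1, 0.3]]
[ 0.5528771  -0.20293045]
tray
pose [ 0.5379 -0.2057  0.2546] yaw deg 14.59
res px [[-2.2, -0.7], [2.6, -0.5], [0.8, 0.7], [-0.9, 1.5]]
t 3.0 p [ 0.5512 -0.2054  0.2312] yaw y 13.53 z [-3.e-04  1.e-04 -1.e+00] F [ 0.8 -0.  -0.2] w 0.0854 gf 0.0 q7 0.3
tool shift mm [  1.9   2.3 171.2]
rz -0.0127
```

>>> jog_arm --rows '[{"x":1.5,"y":1.5,"z":20,"rx":0,"ry":0,"rz":-0.01},{"x":0,"y":0,"z":30,"rx":0,"ry":0,"rz":0},{"x":0,"y":0,"z":30,"rx":0,"ry":0,"rz":0},{"x":0,"y":0,"z":30,"rx":0,"ry":0,"rz":0},{"x":0,"y":0,"z":30,"rx":0,"ry":0,"rz":0},{"x":0,"y":0,"z":20,"rx":0,"ry":0,"rz":0},{"x":0,"y":0,"z":15,"rx":0,"ry":0,"rz":0},{"x":0,"y":0,"z":10,"rx":0,"ry":0,"rz":0},{"x":0,"y":0,"z":10,"rx":0,"ry":0,"rz":0},{"x":0,"y":0,"z":8,"rx":0,"ry":0,"rz":0},{"x":0,"y":0,"z":6,"rx":0,"ry":0,"rz":0},{"x":0,"y":0,"z":6,"rx":0,"ry":0,"rz":0},{"x":0,"y":0,"z":4,"rx":0,"ry":0,"rz":0},{"x":0,"y":0,"z":0,"rx":0,"ry":0,"rz":0},{"x":0,"y":0,"z":0,"rx":0,"ry":0,"rz":0}]'

```text
time: 4.25
position: [0.5526, -0.2035, 0.0124]
orientation: [1.928, 2.48, 0.0]
contact_force: [0.1, -0.5, 0.2]
gripper_width: 0.0855
gripper_force: 0.0
```

>>> jog_arm --rows '[{"x":0,"y":0,"z":0,"rx":0,"ry":0,"rz":0},{"x":0,"y":0,"z":0,"rx":0,"ry":0,"rz":0},{"x":0,"y":0,"z":0,"rx":0,"ry":0,"rz":0},{"x":0,"y":0,"z":0,"rx":0,"ry":0,"rz":0},{"x":0,"y":0,"z":0,"rx":0,"ry":0,"rz":0},{"x":0,"y":0,"z":0,"rx":0,"ry":0,"rz":0},{"x":0,"y":0,"z":0,"rx":0,"ry":0,"rz":0},{"x":0,"y":0,"z":0,"rx":0,"ry":0,"rz":0}]' --fingers -1 --grip_force 50

```text
time: 4.92
position: [0.553, -0.2035, 0.0129]
orientation: [1.928, 2.479, 0.001]
contact_force: [-0.7, 0.8, 5.6]
gripper_width: 0.0482
gripper_force: 53.8
```

>>> jog_arm --rows '[{"x":0,"y":0,"z":-4,"rx":0,"ry":0,"rz":0},{"x":0,"y":0,"z":-8,"rx":0,"ry":0,"rz":0},{"x":0,"y":0,"z":-14,"rx":0,"ry":0,"rz":0},{"x":0,"y":0,"z":-18,"rx":0,"ry":0,"rz":0},{"x":0,"y":0,"z":-18,"rx":0,"ry":0,"rz":0},{"x":0,"y":0,"z":-18,"rx":0,"ry":0,"rz":0},{"x":0,"y":0,"z":-16,"rx":0,"ry":0,"rz":0},{"x":0,"y":0,"z":-10,"rx":0,"ry":0,"rz":0},{"x":0,"y":0,"z":-4,"rx":0,"ry":0,"rz":0},{"x":0,"y":0,"z":0,"rx":0,"ry":0,"rz":0}]'

```text
time: 5.75
position: [0.5527, -0.2036, 0.1231]
orientation: [1.928, 2.479, 0.001]
contact_force: [0.3, 1.4, -2.5]
gripper_width: 0.0478
gripper_force: 52.8
```

>>> jog_arm --rows '[{"x":10,"y":-1,"z":0,"rx":0,"ry":0,"rz":0},{"x":20,"y":-2,"z":0,"rx":0,"ry":0,"rz":0},{"x":25,"y":-2,"z":0,"rx":0,"ry":0,"rz":0},{"x":25,"y":-2,"z":0,"rx":0,"ry":0,"rz":0},{"x":25,"y":-2,"z":0,"rx":0,"ry":0,"rz":0},{"x":25,"y":-2,"z":0,"rx":0,"ry":0,"rz":0},{"x":25,"y":-1,"z":0,"rx":0,"ry":0,"rz":0},{"x":23,"y":-1,"z":0,"rx":0,"ry":0,"rz":0},{"x":15,"y":-1,"z":0,"rx":0,"ry":0,"rz":0},{"x":10,"y":0,"z":0,"rx":0,"ry":0,"rz":0},{"x":0,"y":0,"z":0,"rx":0,"ry":0,"rz":0.05},{"x":0,"y":0,"z":0,"rx":0,"ry":0,"rz":0.08},{"x":0,"y":0,"z":0,"rx":0,"ry":0,"rz":0.08},{"x":0,"y":0,"z":0,"rx":0,"ry":0,"rz":0.08},{"x":0,"y":0,"z":0,"rx":0,"ry":0,"rz":0.08},{"x":0,"y":0,"z":0,"rx":0,"ry":0,"rz":0.05},{"x":0,"y":0,"z":0,"rx":0,"ry":0,"rz":0},{"x":0,"y":0,"z":0,"rx":0,"ry":0,"rz":0}]'

```text
time: 7.25
position: [0.4883, -0.0101, 0.1218]
orientation: [-2.401, -2.025, 0.002]
contact_force: [-0.5, -0.3, -1.5]
gripper_width: 0.048
gripper_force: 52.8
```

```bash
python3 - <<'E'
from h import *
st(); c=read_camera("top"); s=read_camera("scene")
im=np.hstack([c["pixels"][130:270,240:400],s["pixels"][150:290,250:410]])[:,:,::-1]
cv2.imwrite("pics/a.png",cv2.resize(im,None,fx=2.4,fy=2.4,interpolation=cv2.INTER_CUBIC))
E
```

```text
t 7.25 p [ 0.4883 -0.0101  0.1218] yaw y -9.72 z [-1.3e-03 -4.0e-04 -1.0e+00] F [-0.5 -0.3 -1.5] w 0.048 gf 52.78247594833374 q7 -0.43
```

View pics/a.png

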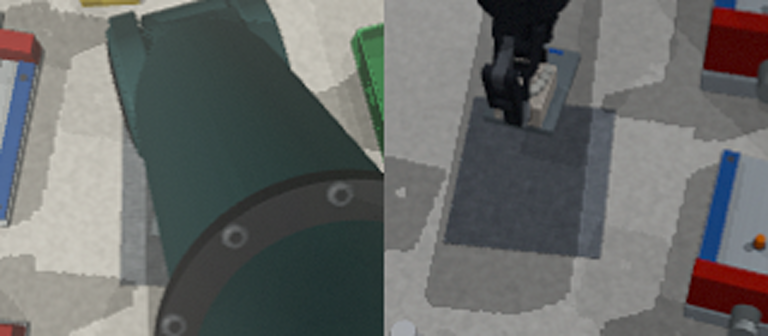

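The carrier is held level over the mat. Next I lower it and set it down gently.

>>> jog_arm --rows '[{"x":0,"y":0,"z":10,"rx":0,"ry":0,"rz":0},{"x":0,"y":0,"z":20,"rx":0,"ry":0,"rz":0},{"x":0,"y":0,"z":25,"rx":0,"ry":0,"rz":0},{"x":0,"y":0,"z":20,"rx":0,"ry":0,"rz":0},{"x":0,"y":0,"z":12,"rx":0,"ry":0,"rz":0},{"x":0,"y":0,"z":8,"rx":0,"ry":0,"rz":0},{"x":0,"y":0,"z":5,"rx":0,"ry":0,"rz":0},{"x":0,"y":0,"z":4,"rx":0,"ry":0,"rz":0},{"x":0,"y":0,"z":2,"rx":0,"ry":0,"rz":0},{"x":0,"y":0,"z":1,"rx":0,"ry":0,"rz":0},{"x":0,"y":0,"z":1,"rx":0,"ry":0,"rz":0},{"x":0,"y":0,"z":1,"rx":0,"ry":0,"rz":0},{"x":0,"y":0,"z":0,"rx":0,"ry":0,"rz":0},{"x":0,"y":0,"z":0,"rx":0,"ry":0,"rz":0}]'

```text
time: 8.52
position: [0.4891, -0.0101, 0.0136]
orientation: [2.403, 2.023, 0.001]
contact_force: [-0.5, -0.4, -2.9]
gripper_width: 0.0483
gripper_force: 52.7
```

>>> jog_arm --rows '[{"x":0,"y":0,"z":0.7,"rx":0,"ry":0,"rz":0},{"x":0,"y":0,"z":0.7,"rx":0,"ry":0,"rz":0},{"x":0,"y":0,"z":0.6,"rx":0,"ry":0,"rz":0},{"x":0,"y":0,"z":0,"rx":0,"ry":0,"rz":0},{"x":0,"y":0,"z":0,"rx":0,"ry":0,"rz":0}]'

```text
time: 8.93
position: [0.489, -0.0101, 0.0119]
orientation: [2.403, 2.023, 0.0]
contact_force: [-0.4, 0.2, 4.1]
gripper_width: 0.048
gripper_force: 53.7
```

>>> jog_arm --rows '[{"x":0,"y":0,"z":0,"rx":0,"ry":0,"rz":0},{"x":0,"y":0,"z":0,"rx":0,"ry":0,"rz":0},{"x":0,"y":0,"z":0,"rx":0,"ry":0,"rz":0},{"x":0,"y":0,"z":0,"rx":0,"ry":0,"rz":0},{"x":0,"y":0,"z":0,"rx":0,"ry":0,"rz":0},{"x":0,"y":0,"z":0,"rx":0,"ry":0,"rz":0},{"x":0,"y":0,"z":-10,"rx":0,"ry":0,"rz":0},{"x":0,"y":0,"z":-20,"rx":0,"ry":0,"rz":0},{"x":0,"y":0,"z":-30,"rx":0,"ry":0,"rz":0},{"x":0,"y":0,"z":-30,"rx":0,"ry":0,"rz":0},{"x":0,"y":0,"z":-30,"rx":0,"ry":0,"rz":0},{"x":0,"y":0,"z":-30,"rx":0,"ry":0,"rz":0},{"x":0,"y":0,"z":0,"rx":0,"ry":0,"rz":0}]' --fingers 1

```text
time: 10.02
position: [0.4922, -0.01, 0.1669]
orientation: [2.398, 2.019, 0.013]
contact_force: [0.5, 0.9, 0.7]
gripper_width: 0.0851
gripper_force: 0.0
```

>>> jog_arm --rows '[{"x":0,"y":0,"z":0,"rx":0,"ry":0,"rz":-0.11},{"x":0,"y":0,"z":0,"rx":0,"ry":0,"rz":-0.11},{"x":0,"y":0,"z":0,"rx":0,"ry":0,"rz":-0.11},{"x":0,"y":0,"z":0,"rx":0,"ry":0,"rz":-0.11},{"x":0,"y":0,"z":0,"rx":0,"ry":0,"rz":-0.11},{"x":0,"y":0,"z":0,"rx":0,"ry":0,"rz":-0.11},{"x":0,"y":0,"z":0,"rx":0,"ry":0,"rz":-0.11},{"x":0,"y":0,"z":0,"rx":0,"ry":0,"rz":-0.11},{"x":0,"y":0,"z":0,"rx":0,"ry":0,"rz":-0.11},{"x":0,"y":0,"z":0,"rx":0,"ry":0,"rz":-0.11},{"x":0,"y":0,"z":0,"rx":0,"ry":0,"rz":-0.11},{"x":0,"y":0,"z":0,"rx":0,"ry":0,"rz":-0.11},{"x":0,"y":0,"z":0,"rx":0,"ry":0,"rz":-0.11},{"x":0,"y":0,"z":0,"rx":0,"ry":0,"rz":-0.11},{"x":0,"y":0,"z":0,"rx":0,"ry":0,"rz":-0.03},{"x":0,"y":0,"z":0,"rx":0,"ry":0,"rz":0},{"x":0,"y":0,"z":0,"rx":0,"ry":0,"rz":0}]'

```text
time: 11.43
position: [0.4886, -0.0103, 0.1613]
orientation: [-0.273, -3.129, 0.0]
contact_force: [-0.1, -0.7, 0.2]
gripper_width: 0.0854
gripper_force: 0.0
```

```bash
python3 - <<'E'
from h import *
import pickle
st(); w=read_camera("wrist"); pickle.dump(w,open("w3.pkl","wb")); 
w["pixels"]=w["pixels"]; save(w,"w3.png",s=1.25)
E
```

```text
t 11.43 p [ 0.4886 -0.0103  0.1613] yaw y 80.02 z [-3.e-04 -1.e-04 -1.e+00] F [-0.1 -0.7  0.2] w 0.0854 gf 0.0 q7 0.83
```

View pics/w3.png

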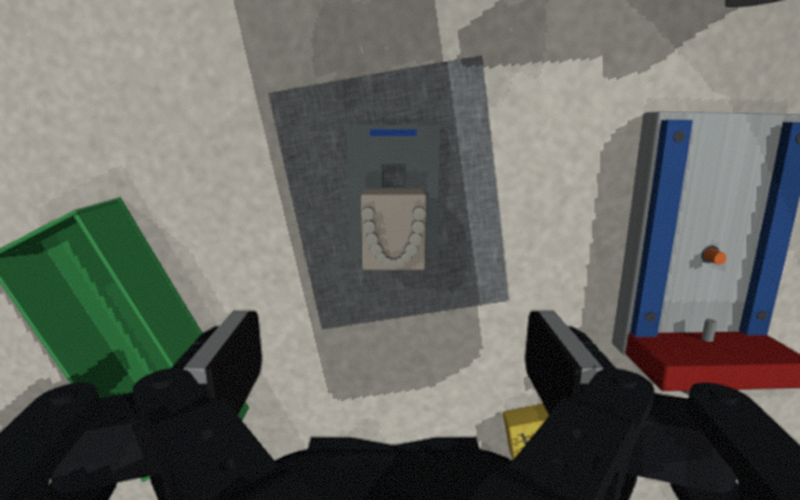

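The wrist view shows the carrier flat on the mat, with model top corners (361,195), (426,195), (425,270) and (362,269) and plate rear corners (349,124) and (440,124). The small dock is at right with its stop at the bottom. Its left rail's inner top edge runs (691,122)–(658,335), the right rail's inner foot runs (783,124)–(743,333), and the pin top is at (719,258).

```bash
python3 - <<'E'
from h import *
import pickle
w=pickle.load(open("w3.pkl","rb"))
s=lambda p:np.array(p)/1.25
p=fit(w,[(-4,-20,33),(-4,20,33),(45,20,33),(45,-20,33),(-45,-30,8),(-45,30,8)],s([(361,195),(426,195),(425,270),(362,269),(349,124),(440,124)]),.002,[.47,0,-.17])
m=p[:2]+.0205*np.array([np.cos(p[2]),np.sin(p[2])]);print("model",m)
d=fit(w,[(-75,-32.5,28),(70,-32.5,28),(-75,32.5,20),(70,32.5,20),(13,0,30.5),(-80,-50,20),(70,-50,68)],s([(691,122),(658,335),(783,124),(743,333),(719,258),(657,113),(662,366)]),0,[.53,.2,-.17])
move([*m,.1613],np.degrees(p[2])+90)
im=w["pixels"][80:315,490:640,::-1]; cv2.imwrite("pics/dockw.png",cv2.resize(im,None,fx=2.5,fy=2.5,interpolation=cv2.INTER_CUBIC))
E
```

```text
pose [ 0.4687 -0.0052 -0.1773] yaw deg -10.16
res px [[-0.1, -1.0], [0.5, -0.8], [-0.1, 0.4], [0.0, 1.0], [-1.5, 0.0], [0.7, 0.4]]
model [ 0.48886867 -0.00876658]
pose [ 0.532   0.2017 -0.1705] yaw deg -9.77
res px [[0.6, -0.7], [-1.3, 1.9], [-1.6, -1.0], [-4.5, -1.7], [0.5, 1.5], [0.6, -0.4], [2.5, 1.8]]
t 11.48 p [ 0.4887 -0.0102  0.1613] yaw y 80.05 z [-2.e-04 -2.e-04 -1.e+00] F [ 0.1  0.7 -0.1] w 0.0853 gf 0.0 q7 0.83
tool shift mm [ 0.1  1.5 -0. ]
rz 0.0036
```

View pics/dockw.png

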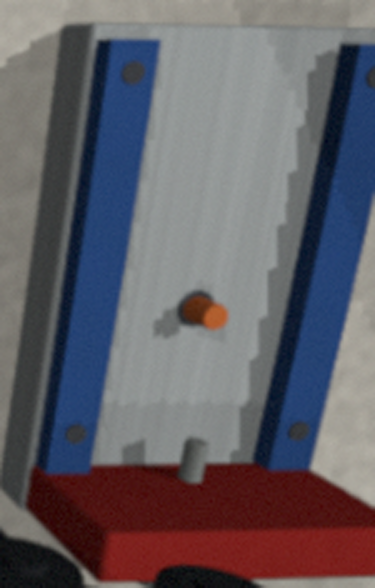

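In the 2.5x crop the left rail's inner top edge runs (158,41)–(90,470) and the right rail's inner foot runs (342,45)–(255,468). The pin top is at (214,316), the base corner at (63,25), and the stop's lower left and top left corners at (38,467) and (105,530). I'll refit the dock and go down to take the model across its sides.

```bash
python3 - <<'E'
from h import *
import pickle
w=pickle.load(open("w3.pkl","rb"))
s=(np.array([(158,41),(90,470),(342,45),(255,468),(214,316),(63,25),(38,467),(105,530)])+.5)/2.5-.5+[490,80]
d=fit(w,[(-75,-32.5,28),(70,-32.5,28),(-75,32.5,20),(70,32.5,20),(13,0,30.5),(-80,-50,20),(70,-50,20),(70,-50,68)],s,0,[.53,.2,-.17])
E
```

```text
pose [ 0.5312  0.2018 -0.1638] yaw deg -9.38
res px [[-0.0, 0.1], [0.0, 1.6], [-2.0, -0.8], [-1.1, -3.2], [0.7, 0.9], [10.7, -0.3], [-3.5, -1.0], [1.2, 2.4]]
```

>>> jog_arm --rows '[{"x":0,"y":0.5,"z":10,"rx":0,"ry":0,"rz":0.004},{"x":0,"y":0,"z":20,"rx":0,"ry":0,"rz":0},{"x":0,"y":0,"z":30,"rx":0,"ry":0,"rz":0},{"x":0,"y":0,"z":30,"rx":0,"ry":0,"rz":0},{"x":0,"y":0,"z":20,"rx":0,"ry":0,"rz":0},{"x":0,"y":0,"z":12,"rx":0,"ry":0,"rz":0},{"x":0,"y":0,"z":10,"rx":0,"ry":0,"rz":0},{"x":0,"y":0,"z":7,"rx":0,"ry":0,"rz":0},{"x":0,"y":0,"z":5,"rx":0,"ry":0,"rz":0},{"x":0,"y":0,"z":4,"rx":0,"ry":0,"rz":0},{"x":0,"y":0,"z":0,"rx":0,"ry":0,"rz":0},{"x":0,"y":0,"z":0,"rx":0,"ry":0,"rz":0}]'

```text
time: 12.48
position: [0.4891, -0.0096, 0.0135]
orientation: [0.276, 3.129, -0.0]
contact_force: [0.1, -0.3, -0.9]
gripper_width: 0.0855
gripper_force: 0.0
```

>>> jog_arm --rows '[{"x":0,"y":0,"z":-2,"rx":0,"ry":0,"rz":0},{"x":0,"y":0,"z":0,"rx":0,"ry":0,"rz":0},{"x":0,"y":0,"z":0,"rx":0,"ry":0,"rz":0},{"x":0,"y":0,"z":0,"rx":0,"ry":0,"rz":0},{"x":0,"y":0,"z":0,"rx":0,"ry":0,"rz":0},{"x":0,"y":0,"z":0,"rx":0,"ry":0,"rz":0},{"x":0,"y":0,"z":0,"rx":0,"ry":0,"rz":0},{"x":0,"y":0,"z":0,"rx":0,"ry":0,"rz":0},{"x":0,"y":0,"z":0,"rx":0,"ry":0,"rz":0},{"x":0,"y":0,"z":0,"rx":0,"ry":0,"rz":0}]' --fingers -1 --grip_force 80

```text
time: 13.32
position: [0.4892, -0.0098, 0.0161]
orientation: [0.276, 3.128, -0.001]
contact_force: [0.0, 0.1, 7.0]
gripper_width: 0.0378
gripper_force: 81.1
```

>>> jog_arm --rows '[{"x":0,"y":0,"z":-4,"rx":0,"ry":0,"rz":0},{"x":0,"y":0,"z":-8,"rx":0,"ry":0,"rz":0},{"x":0,"y":0,"z":-16,"rx":0,"ry":0,"rz":0},{"x":0,"y":0,"z":-20,"rx":0,"ry":0,"rz":0},{"x":0,"y":0,"z":-20,"rx":0,"ry":0,"rz":0},{"x":0,"y":0,"z":-14,"rx":0,"ry":0,"rz":0},{"x":0,"y":0,"z":-6,"rx":0,"ry":0,"rz":0},{"x":0,"y":0,"z":-2,"rx":0,"ry":0,"rz":0},{"x":0,"y":0,"z":0,"rx":0,"ry":0,"rz":0},{"x":0,"y":0,"z":0,"rx":0,"ry":0,"rz":0}]'

```text
time: 14.15
position: [0.4883, -0.0098, 0.1047]
orientation: [-0.276, -3.128, 0.0]
contact_force: [-0.3, 0.0, -3.9]
gripper_width: 0.0382
gripper_force: 80.7
```

```bash
python3 - <<'E'
from h import *
import pickle
w=pickle.load(open("w3.pkl","rb"))
s=(np.array([(158,41),(90,470),(342,45),(255,468),(214,316),(98,25),(105,530)])+.5)/2.5-.5+[490,80]
d=fit(w,[(-75,-32.5,28),(70,-32.5,28),(-75,32.5,20),(70,32.5,20),(13,0,30.5),(-80,-50,20),(70,-50,68)],s,0,[.53,.2,-.17])
c=pickle.load(open("top.pkl","rb"))
x=(np.array([(190,241),(46,425),(268,465),(98,35),(322,72)])+.5)/5-.5+[190,130]
P=np.array([(13,0,30.5),(-80,50,20),(-80,-50,20),(88,50,68),(88,-50,68)])
st()
E
```

```text
pose [ 0.5313  0.2023 -0.1786] yaw deg -10.23
res px [[2.1, -0.5], [-0.5, 1.2], [-0.2, -0.1], [-1.8, -2.6], [1.1, 0.9], [-1.1, -1.1], [0.6, 1.6]]
t 14.15 p [ 0.4883 -0.0098  0.1047] yaw y 79.92 z [-1.3e-03 -1.0e-04 -1.0e+00] F [-0.3  0.  -3.9] w 0.0382 gf 80.6958281993866 q7 0.72
```

>>> jog_arm --rows '[{"x":-1.8,"y":8,"z":0,"rx":0,"ry":0,"rz":0},{"x":-3,"y":18,"z":0,"rx":0,"ry":0,"rz":0},{"x":-3,"y":25,"z":0,"rx":0,"ry":0,"rz":0},{"x":-3,"y":25,"z":0,"rx":0,"ry":0,"rz":0},{"x":-3,"y":25,"z":0,"rx":0,"ry":0,"rz":0},{"x":-3,"y":25,"z":0,"rx":0,"ry":0,"rz":0},{"x":-4,"y":25,"z":0,"rx":0,"ry":0,"rz":0},{"x":-4,"y":25,"z":0,"rx":0,"ry":0,"rz":0},{"x":-4,"y":20,"z":0,"rx":0,"ry":0,"rz":0},{"x":-3,"y":13,"z":0,"rx":0,"ry":0,"rz":0},{"x":-1,"y":7,"z":0,"rx":0,"ry":0,"rz":0},{"x":0,"y":0,"z":0,"rx":0,"ry":0,"rz":0},{"x":0,"y":0,"z":0,"rx":0,"ry":0,"rz":0}]'

```text
time: 15.23
position: [0.5583, 0.1963, 0.1046]
orientation: [-0.276, -3.128, 0.003]
contact_force: [0.3, -0.3, -2.6]
gripper_width: 0.0381
gripper_force: 80.7
```

```bash
python3 - <<'E'
from h import *
import pickle
st(); w=read_camera("wrist"); pickle.dump(w,open("w4.pkl","wb")); save(w,"w4.png",s=1.25)
c=read_camera("scene"); pickle.dump(c,open("s4.pkl","wb"))
E
```

```text
t 15.23 p [0.5583 0.1963 0.1046] yaw y 79.92 z [-0.0018 -0.0019 -1.    ] F [ 0.3 -0.3 -2.6] w 0.0381 gf 80.72017908096313 q7 0.46
```

View pics/w4.png

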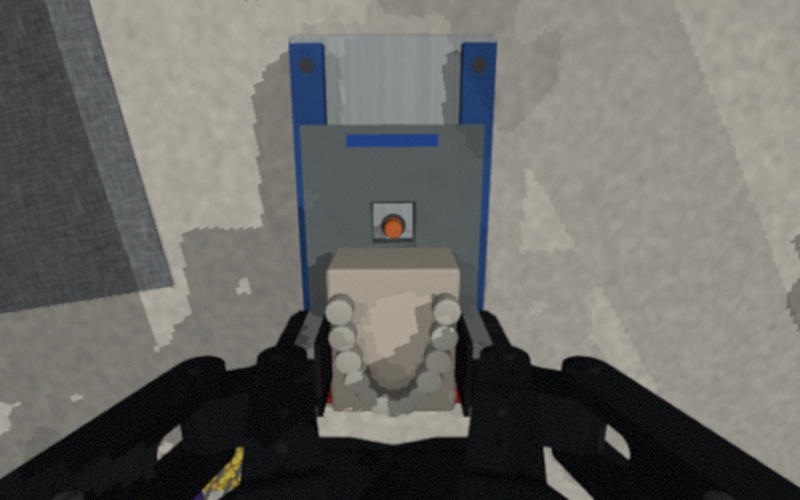

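The wrist view shows the carrier over the dock, lined up with the rails. The plate's rear corners are at (300,125) and (486,125), the rails' inner rear corners at (325,43) and (461,43), and the pin at (393,228) is seen through the slot at (372–415, 203–241).

```bash
python3 - <<'E'
from h import *
import pickle
w=pickle.load(open("w4.pkl","rb"))
s=lambda p:np.array(p)/1.25
d=fit(w,[(-75,-32.5,28),(-75,32.5,28),(13,0,30.5),(-80,-50,20),(-80,50,20)],s([(325,43),(461,43),(393,228),(290,37),(496,37)]),0,[.53,.2,-.17])
k=fit(w,[(-45,-30,8),(-45,30,8),(-19,-7,8),(-19,7,8),(-5,7,8),(-5,-7,8),(-4,20,33),(-4,-20,33)],s([(300,125),(486,125),(372,203),(415,203),(415,241),(372,241),(460,268),(328,268)]),.0905,[.53,.2,-.17])
a=d[2];R=np.array([[np.cos(a),np.sin(a)],[-np.sin(a),np.cos(a)]])
print("carrier in dock mm",R@(k[:2]-d[:2])*1000,np.degrees(k[2]-a))
E
```

```text
pose [ 0.5319  0.2019 -0.1749] yaw deg -10.02
res px [[-2.3, 0.5], [2.3, 0.5], [-0.0, 2.6], [-1.9, -1.2], [2.0, -1.2]]
pose [ 0.5375  0.2012 -0.1723] yaw deg -9.87
res px [[0.5, -1.0], [-0.2, -1.4], [0.5, -0.2], [-0.7, -0.3], [-1.1, 1.3], [1.0, 1.4], [1.5, 0.1], [-2.3, 0.4]]
carrier in dock mm [5.58508222 0.2332301 ] 0.15098836251365533
```

>>> jog_arm --rows '[{"x":0,"y":0,"z":6,"rx":0,"ry":0,"rz":0},{"x":0,"y":0,"z":10,"rx":0,"ry":0,"rz":0},{"x":0,"y":0,"z":12,"rx":0,"ry":0,"rz":0},{"x":0,"y":0,"z":10,"rx":0,"ry":0,"rz":0},{"x":0,"y":0,"z":8,"rx":0,"ry":0,"rz":0},{"x":0,"y":0,"z":6,"rx":0,"ry":0,"rz":0},{"x":0,"y":0,"z":4,"rx":0,"ry":0,"rz":0},{"x":0,"y":0,"z":2,"rx":0,"ry":0,"rz":0},{"x":0,"y":0,"z":0,"rx":0,"ry":0,"rz":0},{"x":0,"y":0,"z":0,"rx":0,"ry":0,"rz":0}]' --grip_force 100

```text
time: 16.17
position: [0.5592, 0.1976, 0.0475]
orientation: [0.275, 3.129, 0.0]
contact_force: [0.5, -0.1, -3.1]
gripper_width: 0.0376
gripper_force: 105.6
```

>>> jog_arm --rows '[{"x":0,"y":0,"z":0.7,"rx":0,"ry":0,"rz":0},{"x":0,"y":0,"z":0.7,"rx":0,"ry":0,"rz":0},{"x":0,"y":0,"z":0.7,"rx":0,"ry":0,"rz":0},{"x":0,"y":0,"z":0.7,"rx":0,"ry":0,"rz":0},{"x":0,"y":0,"z":0.7,"rx":0,"ry":0,"rz":0},{"x":0,"y":0,"z":0.7,"rx":0,"ry":0,"rz":0},{"x":0,"y":0,"z":0.7,"rx":0,"ry":0,"rz":0},{"x":0,"y":0,"z":0.7,"rx":0,"ry":0,"rz":0},{"x":0,"y":0,"z":0,"rx":0,"ry":0,"rz":0}]'

```text
time: 16.92
position: [0.5593, 0.1974, 0.042]
orientation: [0.276, 3.129, 0.0]
contact_force: [-0.8, -0.8, 2.5]
gripper_width: 0.0379
gripper_force: 106.5
```

>>> jog_arm --rows '[{"x":0,"y":-0.5,"z":0,"rx":0,"ry":0,"rz":0},{"x":0,"y":-0.5,"z":0.7,"rx":0,"ry":0,"rz":0},{"x":0,"y":0,"z":0.7,"rx":0,"ry":0,"rz":0},{"x":0,"y":0,"z":0.7,"rx":0,"ry":0,"rz":0},{"x":0,"y":0,"z":0.7,"rx":0,"ry":0,"rz":0},{"x":0,"y":0,"z":0.7,"rx":0,"ry":0,"rz":0},{"x":0,"y":0,"z":0.7,"rx":0,"ry":0,"rz":0},{"x":0,"y":0,"z":0.7,"rx":0,"ry":0,"rz":0},{"x":0,"y":0,"z":0,"rx":0,"ry":0,"rz":0}]'

```text
time: 17.67
position: [0.5593, 0.1973, 0.037]
orientation: [0.275, 3.129, 0.003]
contact_force: [-0.9, 1.6, 2.9]
gripper_width: 0.0378
gripper_force: 106.6
```

>>> jog_arm --rows '[{"x":0,"y":0,"z":0.6,"rx":0,"ry":0,"rz":0},{"x":0,"y":0,"z":0.6,"rx":0,"ry":0,"rz":0},{"x":0,"y":0,"z":0.6,"rx":0,"ry":0,"rz":0},{"x":0,"y":0,"z":0.6,"rx":0,"ry":0,"rz":0},{"x":0,"y":0,"z":0,"rx":0,"ry":0,"rz":0}]'

```text
time: 18.08
position: [0.5593, 0.1972, 0.0346]
orientation: [0.275, 3.129, 0.003]
contact_force: [-0.8, 1.5, 3.8]
gripper_width: 0.0378
gripper_force: 106.6
```

>>> jog_arm --rows '[{"x":0,"y":0,"z":0.6,"rx":0,"ry":0,"rz":0},{"x":0,"y":0,"z":0.6,"rx":0,"ry":0,"rz":0},{"x":0,"y":0,"z":0.6,"rx":0,"ry":0,"rz":0},{"x":0,"y":0,"z":0,"rx":0,"ry":0,"rz":0},{"x":0,"y":0,"z":0,"rx":0,"ry":0,"rz":0}]'

```text
time: 18.5
position: [0.5592, 0.1973, 0.0343]
orientation: [0.275, 3.128, 0.001]
contact_force: [-1.7, 1.0, 16.1]
gripper_width: 0.0377
gripper_force: 108.1
```

```bash
python3 - <<'E'
from h import *
s,R=st(); print(s["wrist_torque"]); 
import pickle
w=read_camera("wrist"); pickle.dump(w,open("w5.pkl","wb"))
# dark/blue edges along rows: print plate/rail boundaries at a few rows
im=w["pixels"].astype(int)
for r in (60,80,100,120,140,160):
    row=im[r]; blue=(row[:,2]>row[:,0]+40); x=np.where(np.diff(blue.astype(int)))[0]; print(r,x[(x>180)&(x<460)])
save(w,"w5.png",(160,20,480,260),2.5)
E
```

```text
t 18.5 p [0.5592 0.1973 0.0343] yaw y 79.96 z [ 1.6e-03  4.0e-04 -1.0e+00] F [-1.7  1.  16.1] w 0.0377 gf 108.06222796440125 q7 0.37
[-0.04527169  0.58870383 -0.03777523]
60 [189 231 391 430]
80 [191 232 390 429]
100 [192 233 389 428]
120 [194 233 388 426]
140 [196 234 387 425]
160 [198 236 386 423]
```

View pics/w5.png

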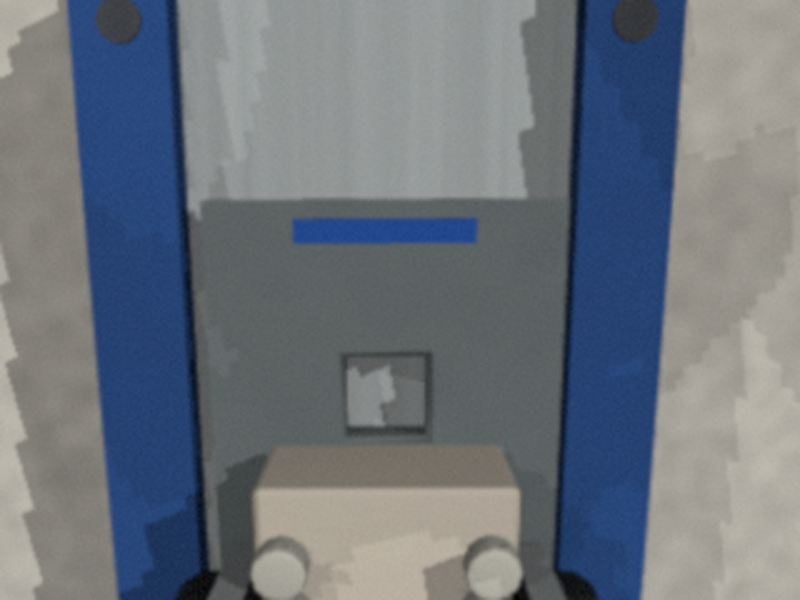

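The carrier is flat on the bed between the rails. In the crop the plate spans x 203–565 with a rail gap on each side, and only the bed shows in the slot at (388,392), so the pin is pressed under the plate. Now I slide it slowly towards the stop.

>>> jog_arm --rows '[{"x":-0.5,"y":0,"z":0,"rx":0,"ry":0,"rz":0},{"x":-1,"y":0,"z":0,"rx":0,"ry":0,"rz":0},{"x":-1,"y":0,"z":0,"rx":0,"ry":0,"rz":0},{"x":-1,"y":0,"z":0,"rx":0,"ry":0,"rz":0},{"x":-1,"y":0,"z":0,"rx":0,"ry":0,"rz":0},{"x":-1,"y":0,"z":0,"rx":0,"ry":0,"rz":0},{"x":-1,"y":0,"z":0,"rx":0,"ry":0,"rz":0},{"x":-1,"y":0,"z":0,"rx":0,"ry":0,"rz":0},{"x":-1,"y":0,"z":0,"rx":0,"ry":0,"rz":0},{"x":-1,"y":0,"z":0,"rx":0,"ry":0,"rz":0},{"x":-0.5,"y":0,"z":0,"rx":0,"ry":0,"rz":0},{"x":0,"y":0,"z":0,"rx":0,"ry":0,"rz":0}]'

```text
time: 19.55
position: [0.5604, 0.1971, 0.0344]
orientation: [-0.269, -3.12, 0.004]
contact_force: [-16.9, 0.9, 28.5]
gripper_width: 0.0374
gripper_force: 109.8
```

Friction under the press is holding it (17 N sideways at 28 N down), so I'll ease the sideways push and the downward press.

>>> jog_arm --rows '[{"x":3,"y":0,"z":0,"rx":0,"ry":0,"rz":0},{"x":3,"y":0,"z":-0.5,"rx":0,"ry":0,"rz":0},{"x":0,"y":0,"z":-0.5,"rx":0,"ry":0,"rz":0},{"x":0,"y":0,"z":0,"rx":0,"ry":0,"rz":0}]'

```text
time: 19.88
position: [0.5602, 0.1971, 0.0343]
orientation: [-0.272, -3.127, -0.0]
contact_force: [-5.3, 1.6, 12.0]
gripper_width: 0.0377
gripper_force: 107.5
```

```bash
python3 - <<'E'
from h import *
s,R=st(); print(s["wrist_torque"])
E
```

```text
t 19.88 p [0.5602 0.1971 0.0343] yaw y 80.06 z [-2.7e-03  4.0e-04 -1.0e+00] F [-5.3  1.6 12. ] w 0.0377 gf 107.54647493362427 q7 0.38
[0.44247577 1.20860803 0.10942368]
```

>>> jog_arm --rows '[{"x":0,"y":0,"z":-0.4,"rx":0,"ry":0,"rz":0},{"x":0,"y":0,"z":-0.3,"rx":0,"ry":0,"rz":0},{"x":0,"y":0,"z":0,"rx":0,"ry":0,"rz":0}]'

```text
time: 20.13
position: [0.5603, 0.197, 0.0344]
orientation: [-0.273, -3.127, -0.001]
contact_force: [-4.6, 2.4, 7.1]
gripper_width: 0.0377
gripper_force: 107.0
```

>>> jog_arm --rows '[{"x":-0.5,"y":0,"z":0,"rx":0,"ry":0,"rz":0},{"x":-0.5,"y":0,"z":0,"rx":0,"ry":0,"rz":0},{"x":-0.5,"y":0,"z":0,"rx":0,"ry":0,"rz":0},{"x":-0.5,"y":0,"z":0,"rx":0,"ry":0,"rz":0},{"x":0,"y":0,"z":0,"rx":0,"ry":0,"rz":0}]'

```text
time: 20.55
position: [0.5605, 0.197, 0.0344]
orientation: [-0.272, -3.124, 0.0]
contact_force: [-8.0, 1.8, 11.1]
gripper_width: 0.0379
gripper_force: 107.5
```

>>> jog_arm --rows '[{"x":0,"y":0,"z":-0.3,"rx":0,"ry":0,"rz":0},{"x":0,"y":0,"z":-0.3,"rx":0,"ry":0,"rz":0},{"x":0,"y":0,"z":-0.3,"rx":0,"ry":0,"rz":0},{"x":0,"y":0,"z":0,"rx":0,"ry":0,"rz":0}]'

```text
time: 20.88
position: [0.5628, 0.1957, 0.0346]
orientation: [-0.274, -3.127, 0.0]
contact_force: [-5.2, 2.8, 2.7]
gripper_width: 0.0378
gripper_force: 106.6
```

>>> jog_arm --rows '[{"x":-0.5,"y":0,"z":0,"rx":0,"ry":0,"rz":0},{"x":-0.5,"y":0,"z":0,"rx":0,"ry":0,"rz":0},{"x":-0.5,"y":0,"z":0,"rx":0,"ry":0,"rz":0},{"x":-0.5,"y":0,"z":0,"rx":0,"ry":0,"rz":0},{"x":-0.5,"y":0,"z":0,"rx":0,"ry":0,"rz":0},{"x":-0.5,"y":0,"z":0,"rx":0,"ry":0,"rz":0}]'

```text
time: 21.38
position: [0.5649, 0.1953, 0.0346]
orientation: [-0.274, -3.125, 0.001]
contact_force: [-6.4, 3.6, 4.5]
gripper_width: 0.038
gripper_force: 106.6
```

```bash
python3 - <<'E'
from h import *
s,R=st(); print(s["wrist_torque"])
d=np.array(s["position"][:2])-[.5315,.2018];a=np.radians(-10);print("model in dock",d@[np.cos(a),np.sin(a)],d@[-np.sin(a),np.cos(a)])
E
```

```text
t 21.38 p [0.5649 0.1953 0.0346] yaw y 79.99 z [-4.4e-03 -4.0e-04 -1.0e+00] F [-6.4  3.6  4.5] w 0.038 gf 106.56464695930481 q7 0.39
[0.65193676 1.50459156 0.03376954]
model in dock 0.03405656627248692 -0.0006151494180900762
```

>>> jog_arm --rows '[{"x":-0.5,"y":0,"z":0,"rx":0,"ry":0,"rz":0},{"x":-0.5,"y":0,"z":0,"rx":0,"ry":0,"rz":0},{"x":-0.5,"y":0,"z":0,"rx":0,"ry":0,"rz":0},{"x":-0.5,"y":0,"z":0,"rx":0,"ry":0,"rz":0},{"x":-0.5,"y":0,"z":0,"rx":0,"ry":0,"rz":0},{"x":-0.5,"y":0,"z":0,"rx":0,"ry":0,"rz":0},{"x":-0.5,"y":0,"z":0,"rx":0,"ry":0,"rz":0},{"x":-0.5,"y":0,"z":0,"rx":0,"ry":0,"rz":0}]'

```text
time: 22.05
position: [0.5685, 0.1947, 0.0346]
orientation: [-0.274, -3.125, 0.001]
contact_force: [-7.1, 3.3, 5.0]
gripper_width: 0.0377
gripper_force: 106.6
```

>>> jog_arm --rows '[{"x":-0.5,"y":0,"z":0,"rx":0,"ry":0,"rz":0},{"x":-0.5,"y":0,"z":0,"rx":0,"ry":0,"rz":0},{"x":-0.5,"y":0,"z":0,"rx":0,"ry":0,"rz":0},{"x":-0.5,"y":0,"z":0,"rx":0,"ry":0,"rz":0}]'

```text
time: 22.38
position: [0.5702, 0.1944, 0.0346]
orientation: [-0.273, -3.124, 0.002]
contact_force: [-7.1, 3.1, 5.4]
gripper_width: 0.0378
gripper_force: 106.6
```

>>> jog_arm --rows '[{"x":-0.5,"y":0,"z":0,"rx":0,"ry":0,"rz":0},{"x":-0.5,"y":0,"z":0,"rx":0,"ry":0,"rz":0},{"x":-0.5,"y":0,"z":0,"rx":0,"ry":0,"rz":0},{"x":-0.5,"y":0,"z":0,"rx":0,"ry":0,"rz":0},{"x":-0.5,"y":0,"z":0,"rx":0,"ry":0,"rz":0},{"x":-0.5,"y":0,"z":0,"rx":0,"ry":0,"rz":0}]'

```text
time: 22.88
position: [0.573, 0.1939, 0.0346]
orientation: [-0.273, -3.124, 0.002]
contact_force: [-8.0, 3.0, 4.6]
gripper_width: 0.0381
gripper_force: 106.6
```

>>> jog_arm --rows '[{"x":-0.5,"y":0,"z":0,"rx":0,"ry":0,"rz":0},{"x":-0.5,"y":0,"z":0,"rx":0,"ry":0,"rz":0},{"x":-0.5,"y":0,"z":0,"rx":0,"ry":0,"rz":0}]'

```text
time: 23.13
position: [0.575, 0.1935, 0.0344]
orientation: [-0.273, -3.125, 0.001]
contact_force: [-6.5, 2.4, 3.0]
gripper_width: 0.0377
gripper_force: 106.5
```

>>> jog_arm --rows '[{"x":-0.4,"y":0,"z":0,"rx":0,"ry":0,"rz":0},{"x":-0.4,"y":0,"z":0,"rx":0,"ry":0,"rz":0},{"x":-0.4,"y":0,"z":0,"rx":0,"ry":0,"rz":0},{"x":-0.4,"y":0,"z":0,"rx":0,"ry":0,"rz":0}]'

```text
time: 23.47
position: [0.5762, 0.1933, 0.0344]
orientation: [-0.273, -3.124, 0.002]
contact_force: [-8.2, 3.6, 3.5]
gripper_width: 0.0375
gripper_force: 106.6
```

>>> jog_arm --rows '[{"x":-0.4,"y":0,"z":0,"rx":0,"ry":0,"rz":0},{"x":-0.4,"y":0,"z":0,"rx":0,"ry":0,"rz":0},{"x":-0.4,"y":0,"z":0,"rx":0,"ry":0,"rz":0}]'

```text
time: 23.72
position: [0.5764, 0.1932, 0.0344]
orientation: [-0.273, -3.123, 0.002]
contact_force: [-9.8, 3.0, 5.7]
gripper_width: 0.0377
gripper_force: 106.9
```

It has stopped at the expected place (model at 45.7 mm in the dock) with the force rising. I'll push a little firmer and hold while the pin rises.

>>> jog_arm --rows '[{"x":-0.5,"y":0,"z":0,"rx":0,"ry":0,"rz":0},{"x":-0.5,"y":0,"z":0,"rx":0,"ry":0,"rz":0},{"x":-0.5,"y":0,"z":0,"rx":0,"ry":0,"rz":0},{"x":-0.5,"y":0,"z":0,"rx":0,"ry":0,"rz":0},{"x":0,"y":0,"z":0,"rx":0,"ry":0,"rz":0},{"x":0,"y":0,"z":0,"rx":0,"ry":0,"rz":0},{"x":0,"y":0,"z":0,"rx":0,"ry":0,"rz":0},{"x":0,"y":0,"z":0,"rx":0,"ry":0,"rz":0},{"x":0,"y":0,"z":0,"rx":0,"ry":0,"rz":0},{"x":0,"y":0,"z":0,"rx":0,"ry":0,"rz":0},{"x":0,"y":0,"z":0,"rx":0,"ry":0,"rz":0},{"x":0,"y":0,"z":0,"rx":0,"ry":0,"rz":0},{"x":0,"y":0,"z":0,"rx":0,"ry":0,"rz":0},{"x":0,"y":0,"z":0,"rx":0,"ry":0,"rz":0},{"x":0,"y":0,"z":0,"rx":0,"ry":0,"rz":0},{"x":0,"y":0,"z":0,"rx":0,"ry":0,"rz":0},{"x":0,"y":0,"z":0,"rx":0,"ry":0,"rz":0},{"x":0,"y":0,"z":0,"rx":0,"ry":0,"rz":0},{"x":0,"y":0,"z":0,"rx":0,"ry":0,"rz":0},{"x":0,"y":0,"z":0,"rx":0,"ry":0,"rz":0}]'

```text
time: 25.38
position: [0.5764, 0.1932, 0.0344]
orientation: [-0.272, -3.12, 0.003]
contact_force: [-11.9, 3.3, 7.7]
gripper_width: 0.0376
gripper_force: 107.2
```

>>> jog_arm --rows '[{"x":0,"y":0,"z":0,"rx":0,"ry":0,"rz":0},{"x":0,"y":0,"z":0,"rx":0,"ry":0,"rz":0},{"x":0,"y":0,"z":0,"rx":0,"ry":0,"rz":0},{"x":0,"y":0,"z":0,"rx":0,"ry":0,"rz":0},{"x":0,"y":0,"z":0,"rx":0,"ry":0,"rz":0},{"x":0,"y":0,"z":0,"rx":0,"ry":0,"rz":0},{"x":0,"y":0,"z":0,"rx":0,"ry":0,"rz":0},{"x":0,"y":0,"z":0,"rx":0,"ry":0,"rz":0},{"x":0,"y":0,"z":0,"rx":0,"ry":0,"rz":0},{"x":0,"y":0,"z":0,"rx":0,"ry":0,"rz":0},{"x":0,"y":0,"z":0,"rx":0,"ry":0,"rz":0},{"x":0,"y":0,"z":0,"rx":0,"ry":0,"rz":0}]'

```text
time: 26.38
position: [0.5763, 0.1932, 0.0344]
orientation: [-0.272, -3.12, 0.003]
contact_force: [-12.0, 2.2, 9.1]
gripper_width: 0.0379
gripper_force: 107.2
```

```bash
python3 - <<'E'
from h import *
import pickle
st(); w=read_camera("wrist"); pickle.dump(w,open("w6.pkl","wb")); im=w["pixels"].astype(int)
m=(im[:,:,0]>im[:,:,2]+60)&(im[:,:,0]>im[:,:,1]+35); m[:, :240]=0; m[:,390:]=0; m[230:]=0
y,x=np.where(m); print("orange px",len(x),x.mean() if len(x) else 0,y.mean() if len(y) else 0, x.min(),x.max(),y.min(),y.max())
for z in (.020,.028,.0305):
    a=-.175; P=[.5315+.013*np.cos(a),.2018+.013*np.sin(a),z]; print(z,proj(w,P))
E
```

```text
t 26.38 p [0.5763 0.1932 0.0344] yaw y 80.04 z [-0.0097 -0.0011 -1.    ] F [-12.    2.2   9.1] w 0.0379 gf 107.20000863075256 q7 0.42
orange px 390 313.76153846153846 177.98717948717947 304 324 166 189
0.02 [[313.74526818 175.94859111]]
0.028 [[313.68489091 179.74202957]]
0.0305 [[313.66474991 181.00757854]]
```

All ten views are used, so I check the pin by numbers. The orange patch is centred at (314,178), about 21 px wide and 23 px tall, which fits a raised pin seen through the slot. Before letting go I'll ease the push to see whether the pin holds the carrier.

>>> jog_arm --rows '[{"x":0.5,"y":0,"z":0,"rx":0,"ry":0,"rz":0},{"x":0.5,"y":0,"z":0,"rx":0,"ry":0,"rz":0},{"x":0.5,"y":0,"z":0,"rx":0,"ry":0,"rz":0},{"x":0.5,"y":0,"z":0,"rx":0,"ry":0,"rz":0},{"x":0.5,"y":0,"z":0,"rx":0,"ry":0,"rz":0},{"x":0.5,"y":0,"z":0,"rx":0,"ry":0,"rz":0},{"x":0.5,"y":0,"z":0,"rx":0,"ry":0,"rz":0},{"x":0.5,"y":0,"z":0,"rx":0,"ry":0,"rz":0},{"x":0.5,"y":0,"z":0,"rx":0,"ry":0,"rz":0},{"x":0.5,"y":0,"z":0,"rx":0,"ry":0,"rz":0},{"x":0,"y":0,"z":0,"rx":0,"ry":0,"rz":0},{"x":0,"y":0,"z":0,"rx":0,"ry":0,"rz":0}]'

```text
time: 27.43
position: [0.5757, 0.1933, 0.0344]
orientation: [-0.274, -3.126, 0.001]
contact_force: [-5.7, 3.4, 1.9]
gripper_width: 0.0378
gripper_force: 106.3
```

>>> jog_arm --rows '[{"x":0.5,"y":0,"z":0,"rx":0,"ry":0,"rz":0},{"x":0.5,"y":0,"z":0,"rx":0,"ry":0,"rz":0},{"x":0.5,"y":0,"z":0,"rx":0,"ry":0,"rz":0},{"x":0.5,"y":0,"z":0,"rx":0,"ry":0,"rz":0},{"x":0.5,"y":0,"z":0,"rx":0,"ry":0,"rz":0},{"x":0.5,"y":0,"z":0,"rx":0,"ry":0,"rz":0},{"x":0.5,"y":0,"z":0,"rx":0,"ry":0,"rz":0},{"x":0.5,"y":0,"z":0,"rx":0,"ry":0,"rz":0},{"x":0,"y":0,"z":0,"rx":0,"ry":0,"rz":0},{"x":0,"y":0,"z":0,"rx":0,"ry":0,"rz":0}]'

```text
time: 28.27
position: [0.5738, 0.1935, 0.0346]
orientation: [-0.276, -3.129, -0.0]
contact_force: [-2.2, 3.2, -7.6]
gripper_width: 0.0376
gripper_force: 105.4
```

>>> jog_arm --rows '[{"x":0,"y":0.5,"z":0.4,"rx":0,"ry":0,"rz":0},{"x":0.5,"y":0.5,"z":0.3,"rx":0,"ry":0,"rz":0},{"x":0.5,"y":0.5,"z":0,"rx":0,"ry":0,"rz":0},{"x":0,"y":0,"z":0,"rx":0,"ry":0,"rz":0},{"x":0,"y":0,"z":0,"rx":0,"ry":0,"rz":0}]'

```text
time: 28.68
position: [0.5737, 0.1937, 0.0346]
orientation: [0.277, 3.129, -0.004]
contact_force: [-0.2, -2.2, -0.8]
gripper_width: 0.0375
gripper_force: 105.8
```

```bash
python3 - <<'E'
from h import *
import pickle
s,R=st(); print(s["wrist_torque"]); w=read_camera("wrist"); pickle.dump(w,open("w7.pkl","wb")); im=w["pixels"].astype(int)
m=(im[:,:,0]>im[:,:,2]+60)&(im[:,:,0]>im[:,:,1]+35); m[:, :240]=0; m[:,390:]=0; m[230:]=0
y,x=np.where(m); print("orange",len(x),x.min(),x.max(),y.min(),y.max())
print("column x=314 R,G,B"); print([(r,*im[r,314]) for r in range(140,206,2)])
E
```

```text
t 28.68 p [0.5737 0.1937 0.0346] yaw y 79.87 z [ 3.0e-04 -2.3e-03 -1.0e+00] F [-0.2 -2.2 -0.8] w 0.0375 gf 105.81715106964111 q7 0.4
[-0.33241243  0.22058702  0.02244716]
orange 394 303 323 172 195
column x=314 R,G,B
[(140, np.int64(94), np.int64(100), np.int64(101)), (142, np.int64(91), np.int64(98), np.int64(98)), (144, np.int64(91), np.int64(98), np.int64(99)), (146, np.int64(90), np.int64(97), np.int64(98)), (148, np.int64(94), np.int64(100), np.int64(101)), (150, np.int64(92), np.int64(98), np.int64(97)), (152, np.int64(93), np.int64(97), np.int64(97)), (154, np.int64(92), np.int64(100), np.int64(99)), (156, np.int64(91), np.int64(99), np.int64(96)), (158, np.int64(92), np.int64(99), np.int64(100)), (160, np.int64(86), np.int64(92), np.int64(91)), (162, np.int64(72), np.int64(75), np.int64(76)), (164, np.int64(91), np.int64(94), np.int64(92)), (166, np.int64(81), np.int64(83), np.int64(83)), (168, np.int64(35), np.int64(36), np.int64(38)), (170, np.int64(43), np.int64(38), np.int64(37)), (172, np.int64(121), np.int64(60), np.int64(32)), (174, np.int64(129), np.int64(64), np.int64(32)), (176, np.int64(152), np.int64(79), np.int64(40)), (178, np.int64(189), np.int64(102), np.int64(52)), (180, np.int64(186), np.int64(96), np.int64(50)), (182, np.int64(186), np.int64(96), np.int64(49)), (184, np.int64(186), np.int64(96), np.int64(48)), (186, np.int64(187), np.int64(95), np.int64(50)), (188, np.int64(186), np.int64(95), np.int64(50)), (190, np.int64(182), np.int64(91), np.int64(45)), (192, np.int64(181), np.int64(91), np.int64(46)), (194, np.int64(177), np.int64(89), np.int64(44)), (196, np.int64(115), np.int64(92), np.int64(82)), (198, np.int64(110), np.int64(109), np.int64(101)), (200, np.int64(117), np.int64(112), np.int64(102)), (202, np.int64(118), np.int64(113), np.int64(105)), (204, np.int64(118), np.int64(112), np.int64(103))]
```

The pin is fully up: its side shows in rows 171–176, its top face in rows 177–195, and it sits directly against the slot's front edge. The carrier rests 2.6 mm behind the stop position and the forces are near zero, so I can let go.

>>> jog_arm --rows '[{"x":0,"y":0,"z":0,"rx":0,"ry":0,"rz":0},{"x":0,"y":0,"z":0,"rx":0,"ry":0,"rz":0},{"x":0,"y":0,"z":0,"rx":0,"ry":0,"rz":0},{"x":0,"y":0,"z":0,"rx":0,"ry":0,"rz":0},{"x":0,"y":0,"z":0,"rx":0,"ry":0,"rz":0},{"x":0,"y":0,"z":0,"rx":0,"ry":0,"rz":0},{"x":0,"y":0,"z":0,"rx":0,"ry":0,"rz":0},{"x":0,"y":0,"z":0,"rx":0,"ry":0,"rz":0}]' --fingers 1

```text
time: 29.4
position: [0.5732, 0.1954, 0.0345]
orientation: [0.276, 3.129, 0.0]
contact_force: [-0.2, 0.1, -0.7]
gripper_width: 0.0855
gripper_force: 0.0
```

>>> jog_arm --rows '[{"x":0,"y":0,"z":-4,"rx":0,"ry":0,"rz":0},{"x":0,"y":0,"z":-8,"rx":0,"ry":0,"rz":0},{"x":0,"y":0,"z":-15,"rx":0,"ry":0,"rz":0},{"x":0,"y":0,"z":-20,"rx":0,"ry":0,"rz":0},{"x":0,"y":0,"z":-20,"rx":0,"ry":0,"rz":0},{"x":0,"y":0,"z":-20,"rx":0,"ry":0,"rz":0},{"x":0,"y":0,"z":-20,"rx":0,"ry":0,"rz":0},{"x":0,"y":0,"z":-10,"rx":0,"ry":0,"rz":0},{"x":0,"y":0,"z":-3,"rx":0,"ry":0,"rz":0},{"x":0,"y":0,"z":0,"rx":0,"ry":0,"rz":0},{"x":0,"y":0,"z":0,"rx":0,"ry":0,"rz":0},{"x":0,"y":0,"z":0,"rx":0,"ry":0,"rz":0}]'

```text
time: 30.4
position: [0.5724, 0.1947, 0.1533]
orientation: [-0.276, -3.127, 0.002]
contact_force: [0.0, -0.0, 0.4]
gripper_width: 0.0858
gripper_force: 0.0
```

```bash
python3 - <<'E'
from h import *
import pickle
st(); w=read_camera("wrist"); pickle.dump(w,open("w8.pkl","wb")); im=w["pixels"].astype(int)
m=(im[:,:,0]>im[:,:,2]+60)&(im[:,:,0]>im[:,:,1]+35); m[:, :240]=0; m[:,390:]=0; m[200:]=0
y,x=np.where(m); print("orange",len(x),x.min(),x.max(),y.min(),y.max())
if len(x):
    cx=int(x.mean()); print([(r,*im[r,cx].tolist()) for r in range(y.min()-14,y.max()+8)])
b=(im[:,:,2]>im[:,:,0]+40)&(im[:,:,2]>90); b[:,:270]=0;b[:,355:]=0;y,x=np.where(b);print("stripe",len(x),x.min(),x.max(),y.min(),y.max())
a=-.1745;D=np.array([.5315,.2018])
def T(x,y,z): return [D[0]+x/1e3*np.cos(a)-y/1e3*np.sin(a),D[1]+x/1e3*np.sin(a)+y/1e3*np.cos(a),z/1e3]
print("expected plate rear, slot front, pin top",proj(w,[T(22.5-45,0,28),T(22.5-5,0,28),T(13,0,30.5)]).round(1).tolist())
E
```

```text
t 30.4 p [0.5724 0.1947 0.1533] yaw y 79.93 z [-0.0022 -0.001  -1.    ] F [ 0.  -0.   0.4] w 0.0858 gf 0.0 q7 0.53
orange 115 308 318 143 155
[(129, 86, 91, 91), (130, 81, 88, 90), (131, 82, 88, 89), (132, 83, 90, 90), (133, 89, 94, 94), (134, 84, 90, 91), (135, 80, 85, 87), (136, 70, 72, 73), (137, 70, 73, 72), (138, 79, 80, 80), (139, 75, 76, 76), (140, 57, 59, 60), (141, 35, 35, 37), (142, 50, 35, 34), (143, 83, 42, 22), (144, 120, 61, 29), (145, 152, 79, 38), (146, 161, 86, 44), (147, 161, 84, 42), (148, 159, 82, 42), (149, 161, 81, 42), (150, 160, 82, 41), (151, 158, 81, 40), (152, 157, 79, 39), (153, 154, 78, 35), (154, 155, 78, 37), (155, 141, 75, 44), (156, 100, 74, 60), (157, 84, 81, 76), (158, 95, 91, 84), (159, 101, 96, 88), (160, 103, 98, 90), (161, 103, 98, 90), (162, 118, 113, 101)]
stripe 231 270 334 105 169
expected plate rear, slot front, pin top [[312.8, 101.9], [312.9, 156.2], [312.8, 150.8]]
```

```bash
python3 -c "
from workcell import *
print(hand_in())"
```

```text
the job is handed in; nothing more can be done
None
```

The carrier is docked in the small dock: it was set down on the mat, regrasped across the model's sides, held against the red stop until the orange pin rose through the slot, and let go at about 30 s. The final check was by pixel values because the ten views were used up; it has been handed in, with no verdict shown.

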